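Stow the paint gauge under the cantilever tray and bolt the box shut

TASK

Put the dark paint-thickness gauge away in the red cantilever box: slide the bolt on its front fully back, swing the top tray up and over until it rests fully open behind the bin, and lay the gauge flat, display up, in the empty compartment. Then swing the tray back down fully home and push the bolt fully across again so that it holds the tray. Guide the tray all the way both ways, never letting it drop, keep the orange pad and the marker in it, and leave everything else where it is.

Things in the scene. Friction and masses are not known exactly. Their poses are not given: they have to be found in the camera images.
- toolbox: Red steel cantilever box, fixed, 160 mm deep (x), 257 wide (y). Origin: centre of underside. -x: front (bolt); +x: back, where the tray swings; +y: its left; z up. Bin 50 mm high; divider at y = -6 mm: empty compartment on the -y side, white pad and spanner on the +y side. The tray (same outline) covers both when closed: underside 52, rim 84, handle top 119 mm above the table.
- bay (a point): Centre of the grey floor of the empty compartment, 5 mm above the table (axes as the toolbox). The compartment is 154 mm long along toolbox x, 118 mm wide along y and open to the top once the tray is away (bin rim 45 mm above this point). Closed, the tray's underside is 47 mm above this floor.
- strap_pivot (a point): On the axis of the front pair of straps (along toolbox y), midway between the box's ends, 26 mm above the table, 22 mm behind the box's centre (axes as the toolbox). Straps 94.4 mm from axis to axis.
- straps (a joint): Swing of the tray's parallel straps, rad: 0 closed, 2.2 stop, fully open behind the bin. The tray stays level; with a = 0.4495 each point of it moves, from its closed place, 94.4 mm*(cos a - cos(a+q)) along toolbox +x and 94.4 mm*(sin(a+q) - sin a) up: highest 53 mm at q = 1.12; open: 168 mm back, 4 mm up. About 0.5 kg; gravity holds it at both ends; in between it falls if let go.
- tray_handle (a point): Centre of the black grip of the tray's fixed handle (axes as the toolbox): a level bar along toolbox y, 13 mm thick, grip 54 mm long between uprights 76 mm apart, mid-tray; 112 mm above the table when closed, 58 mm above the tray's floor. Can be pinched from above, one finger before and one behind it.
- tray_floor (a point): Centre of the tray's floor, upper side (axes as the toolbox); 58 mm straight below the handle's grip. Inside the tray: 155 x 252 mm, walls 29 mm high.
- bolt (a joint): Slide of the locking bolt on the front, m. 0 = fully across, its rod over the ear on the tray's front, tray held; 0.028 = stop, fully back, tray free. It moves along toolbox -y as the value grows; about 1.2 N of friction; stays where it is left. It can be pushed across only when the tray is fully down.
- bolt_tab (a point): Top centre of the bolt's upright black finger tab, 116 mm above the table, 91 mm in front of the box's centre (axes as the toolbox); moves with the bolt. Tab 16 mm along toolbox x, 12 mm along y, free for 38 mm below this point; the rod and its steel staples lie 39 mm and more below it.
- paint_gauge: Dark grey paint-thickness gauge with a display on its upper side, 46 mm (own x) by 111 mm (own y) by 24 mm high, about 85 g, lying flat on the table, display up. Origin: centre of its underside; z up.
- pad_orange: Orange foam polishing pad, 76 mm across, 24 mm high, lying in the tray's +y half. Origin: centre of its underside.
- marker: Felt marker with a red cap, 128 mm long, 16 mm thick, lying in the tray's -y half along toolbox x. Origin: underside at its middle.
- pad_white: White foam polishing pad, 77 mm across, 27 mm high, in the +y compartment of the bin; stays there. Origin: centre of its underside.
- pin_spanner: Flat two-pin spanner, 133 x 42 x 10 mm, in the +y compartment of the bin; stays there. Origin: centre of its underside.
- jar_green: Bystander: white jar with green lid, 64 mm across, 56 mm high. Origin: centre of its underside.
- wax_tin: Bystander: flat white tin with red lid, 80 mm across, 34 mm high. Origin: centre of its underside.
- screwdriver: Bystander: red-handled screwdriver, 182 mm long (own y), 26 mm thick. Origin: underside at its middle.
- squeeze_bottle: Bystander: white squeeze bottle, 69 mm across, 225 mm tall. Origin: centre of its underside.
Not all that is in view belongs to the job. There is more than one size of the marker; the one meant has the size given above.

How it is judged:
On the way, in this order (a step that is already met when the one before it is completed fails the run):
1. the bolt is slid fully back (value of joint bolt above 0.022 m), for 0.1 s.
2. the tray rests fully open (value of joint straps above 2.1 rad), for 0.2 s.
3. the gauge lies flat in the empty compartment, let go, with the tray open (x of paint_gauge in the frame of bay between -0.04 and 0.04 m and y of paint_gauge in the frame of bay between -0.045 and 0.045 m and z of paint_gauge in the frame of bay between -0.01 and 0.008 m and angle between paint_gauge's own z axis and vertical below 0.15 rad and contact force between the fingers and paint_gauge below 0.1 N and value of joint straps above 2 rad), for 0.2 s.
4. the tray is fully down again (value of joint straps below 0.04 rad), for 0.2 s.
At the end, for the whole second after the job is handed in: Tray down (straps < 0.04 rad), bolt < 6 mm; gauge let go, at rest, display up (tilt < 0.15), underside < 8 mm over the empty compartment's floor, centre within 40 mm (toolbox x) and 45 mm (y) of its centre; orange pad and marker lying in the tray (undersides < 12, 20 mm over its floor) (value of joint bolt below 0.006 m and value of joint straps below 0.04 rad and x of paint_gauge in the frame of bay between -0.04 and 0.04 m and y of paint_gauge in the frame of bay between -0.045 and 0.045 m and z of paint_gauge in the frame of bay between -0.01 and 0.008 m and angle between paint_gauge's own z axis and vertical below 0.15 rad and contact force between the fingers and paint_gauge below 0.1 N and x of pad_orange in the frame of tray_floor between -0.08 and 0.08 m and y of pad_orange in the frame of tray_floor between -0.13 and 0.13 m and z of pad_orange in the frame of tray_floor between -0.01 and 0.012 m and x of marker in the frame of tray_floor between -0.08 and 0.08 m and y of marker in the frame of tray_floor between -0.13 and 0.13 m and z of marker in the frame of tray_floor between -0.01 and 0.02 m and linear speed of paint_gauge below 0.02 m/s and velocity of joint straps between -0.05 and 0.05 rad/s); the robot touches nothing.
It fails at once if the tray is dropped or flung: its straps swing faster than 5 rad/s either way (velocity of joint straps above 5 rad/s or velocity of joint straps below -5 rad/s).
It fails at once if a bystander or something stowed in the other compartment is moved by more than 30 mm (distance of any of jar_green, wax_tin, screwdriver, squeeze_bottle, pad_white, pin_spanner from where it was at the start of the episode above 0.03 m).
It also fails if it takes over 72 s, if anything falls off the work surface, if the arm or the gripper's body presses on something with over 40 N, if the wrist force passes 120 N, or if a joint passes its speed limit or range.

ROBOT

A 7-joint arm with a two-finger parallel gripper is mounted at the origin on a cart in front of the work surface, level with it; the furniture and walls round the work are solid. World frame = base frame: x ahead of the robot, y to its left, z up, the work surface at z = 0. Lengths are in m, angles in rad, forces in N, time in s.
With the tool pointing down it reaches from about 0.4 to 0.85 m from the base axis. Payload 4.5 kg.
Tool frame: the origin (TCP) lies at the very end of the fingers, on their centre line; the grasp point (between the pads) lies 19 mm behind it (r.pinch_z is the distance from the TCP to the grasp point, in m); z points along the fingers, y is the line along which they close (so a half turn about z gives the same grasp; the last joint's range is limited). The gripper opens to 88 mm and grips with 3 to 60 N. Pads are 18 mm wide; open, the fingers measure 123 mm over their backs; the gripper's body (75 mm by 187 mm) begins 45 mm behind the grasp point.
Start: joints at [1.183, 0.689, -0.195, 1.565, 0.157, 0.902, -0.215], TCP at [0.256, -0.57, 0.239] pointing down, gripper open.
Joint ranges: [-3.01, 3.01], [-0.46, 2.08], [-1.47, 1.51], [0.13, 2.56], [-1, 4.14], [0.04, 2.09], [-2.66, 2.66]. Speed limits (rad/s): [2.57, 2.57, 3.14, 3.14, 3.14, 3.14, 3.14].

INTERFACE

Orientations are given as a unit quaternion [x, y, z, w].
In Python, from plant import r, cams gives the robot as it stands.
- The arm moves only by the shell command python3 -m pendant 'ROWS' [FORCE]. ROWS is JSON, a list of rows, each a list of 3 entries, a list of its own where there are three numbers: the closure, from -1 (fully open) to 1 (shut), then the shift along the tool's x, y, z in mm, then the turn, a rotation vector about the tool's x, y, z in degrees. A call has 1 to 8 rows; each row shifts and turns the commanded pose from where the row before left it, along the tool's axes as they then stand; what a row does not reach is not made up. A row lasts 1/8 s, in which the tool goes at most 62.5 mm and 10.7 degrees, less where a joint would pass 70% of its speed; a pose out of reach is approached as far as the arm can. A call with a gripper value outside its range is refused whole. The fingers move at their own pace and stop on an object; FORCE is the grip in N (left out, the last holds). Time passes only in rows, so rows that do not move let the fingers close. It gives the time, the measured TCP pose, the force, the opening and the grip force at its end, in the units of the state.
- r.get_state(): the state, without advancing time (a new reading comes with each control period).
- cams.snapshot(name): name is "scene" or "top"; returns a dict with "img" (384x512x3 uint8, red, green, blue), "camera_matrix" (3x3 intrinsics, pixels), "camera_from_world" (4x4, takes a point from world to camera coordinates). Camera axes: x right, y up, looking along -z (the intrinsics and any distortion apply to the point x, -y, -z); pixel columns grow to the right and rows downward; lengths in m; the calibration is good to about 2 mm. A picture is of the moment at which its call begins. There is no depth.
- r.finish_job(): hands the job in; it is judged then, once.
The state is a dict: "clock": time; "q": joint angles; "qd": joint speeds; "joint_torque": joint torques, N m; "tool_pos": TCP position; "eef_rot": TCP orientation; "contact_force": force on the tool from outside, world axes, zero at the start; "moment": the same for the moment, N m; "opening": opening from 0.0 (shut) to 1.0 (fully open); "finger_force": force on a finger pad.
Only numpy, scipy, OpenCV 4.12 (cv2) and the standard library are available. Lean on these libraries where they do the work, as an engineer would, in place of code of your own. Each camera call takes 0.05 s, during which the arm holds its last target. There are 200 camera calls.

## Working session

There is one attempt and no reset: what is moved stays moved. The work goes in short steps, Python scripts to look and compute and a shell command to move; the robot and the scene stay as the last step left them, time stands still between calls to the robot, and variables do not carry over. Pictures are saved under pics/ and viewed, at most 10 in all, crops included, and the job is handed in when it is done.

```bash
ls; mkdir -p pics; python3 - <<'E'
from plant import r,cams
import cv2,pickle
s={n:cams.snapshot(n) for n in("scene","top")}
pickle.dump(s,open('s0.pkl','wb'))
for n in s:
    cv2.imwrite(f'pics/{n}0.png',cv2.resize(s[n]['img'][:,:,::-1],(800,600),interpolation=cv2.INTER_CUBIC)); print({k:v for k,v in s[n].items() if k!='img'})
print(r.get_state(),r.pinch_z)
E
```

```text
pics
{'camera_matrix': array([[384.6921548 ,   0.        , 257.4377183 ],
       [  0.        , 384.6921548 , 187.31962701],
       [  0.        ,   0.        ,   1.        ]]), 'camera_from_world': array([[-0.63161002, -0.77520928, -0.01092468,  0.37762681],
       [ 0.52094779, -0.43479944,  0.73454942, -0.40327114],
       [-0.57417957,  0.45825759,  0.67846725, -1.08622713],
       [ 0.        ,  0.        ,  0.        ,  1.        ]])}
{'camera_matrix': array([[417.4508488 ,   0.        , 263.43319493],
       [  0.        , 417.4508488 , 195.3688559 ],
       [  0.        ,   0.        ,   1.        ]]), 'camera_from_world': array([[-0.00617902, -0.99993108, -0.00998293,  0.02531895],
       [ 0.99311197, -0.00730438,  0.11694128, -0.59641159],
       [-0.11700613, -0.00919158,  0.99308866, -1.25534523],
       [ 0.        ,  0.        ,  0.        ,  1.        ]])}
{'clock': 0.1, 'q': array([ 1.18280365,  0.68987079, -0.19452374,  1.56624541,  0.15729848,
        0.90252715, -0.21509173]), 'qd': array([ 0.00028052, -0.00348217, -0.00093731, -0.00163602,  0.00111326,
       -0.00140747, -0.00171645]), 'joint_torque': array([-3.49116133e-03, -5.28496778e+01, -1.27180304e+00, -1.53838116e+01,
       -5.26658620e-02,  1.93580752e-03,  4.03310128e-05]), 'tool_pos': array([ 0.25559628, -0.56971298,  0.2380072 ]), 'eef_rot': array([ 9.77834214e-01,  2.09378991e-01, -2.34357000e-04, -7.96046789e-04]), 'contact_force': array([-0.43302647, -0.24759864, -0.02122703]), 'moment': array([0.02169027, 0.0180188 , 0.01360617]), 'finger_force': 0.0, 'opening': 0.9999794235685264} 0.0187
```

View pics/top0.png

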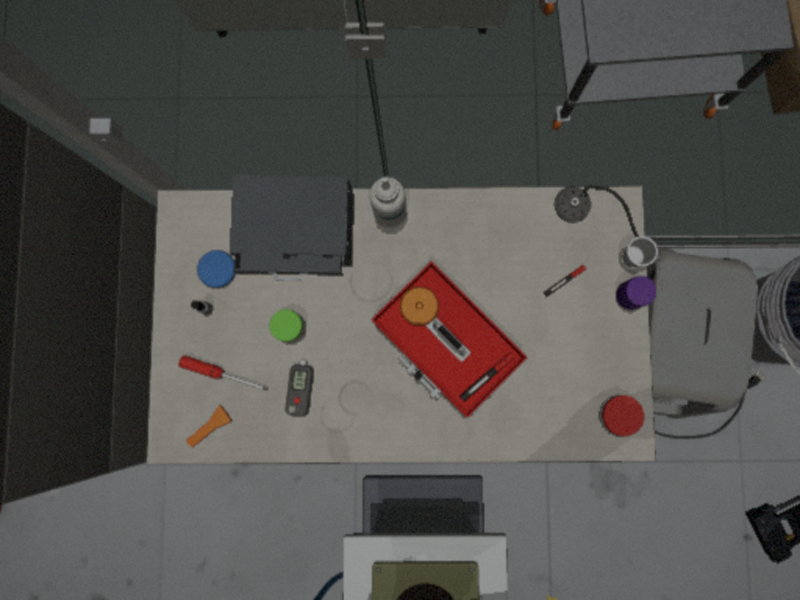

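View pics/scene0.png

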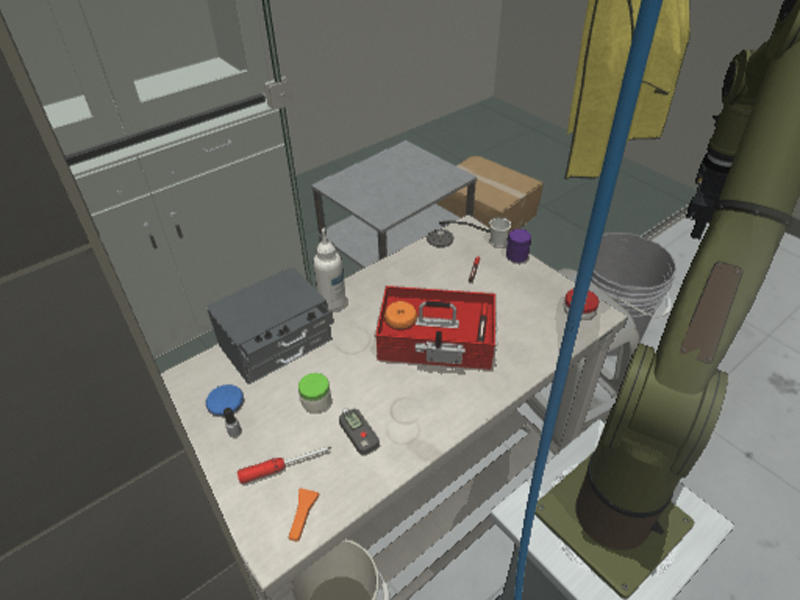

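The top view (800 px picture) shows the red box with rim corners at about (432,263), (374,320), (467,415) and (526,356), the bolt at (418,378), and the gauge at (300,388). The scene view agrees: box around (437,327), bolt tab at (438,340), gauge at (358,430). Next I fit the poses.

```bash
cat > h.py <<'E'
import numpy as np,cv2,pickle
from scipy.spatial.transform import Rotation as R
def proj(s,P):
    c=(s['camera_from_world']@np.c_[P,np.ones(len(P))].T)[:3].T; c=c*[1,-1,-1]
    p=(s['camera_matrix']@c.T).T; return p[:,:2]/p[:,2:]
def back(s,uv,z):
    M=s['camera_from_world'];d=np.linalg.inv(s['camera_matrix'])@[*uv,1]*[1,-1,-1]
    d=M[:3,:3].T@d;o=-M[:3,:3].T@M[:3,3];return o+d*(z-o[2])/d[2]
def w(pose,P):
    x,y,t=pose;P=np.atleast_2d(P);return np.c_[x+P[:,0]*np.cos(t)-P[:,1]*np.sin(t),y+P[:,0]*np.sin(t)+P[:,1]*np.cos(t),P[:,2]]
def cub(a,b,z0,z1):return np.array([[i*a/2,j*b/2,z] for i in(-1,1) for j in(-1,1) for z in(z0,z1)])
E
cat > fit.py <<'E'
from h import *
from scipy.optimize import minimize
s=pickle.load(open('s0.pkl','rb'))
def redmask(im):
    i=im.astype(int);m=((i[...,0]>70)&(i[...,0]>2*i[...,1])).astype(np.uint8)
    n,l,st,_=cv2.connectedComponentsWithStats(m);k=1+np.argmax(st[1:,4])
    return cv2.fillPoly(np.zeros_like(m),[cv2.convexHull(np.argwhere(l==k)[:,::-1].astype(np.int32))],1)
def darkmask(im,c):
    i=im.astype(int);g=(cv2.GaussianBlur(im,(3,3),0).max(2)<95).astype(np.uint8);g=cv2.morphologyEx(g,cv2.MORPH_CLOSE,np.ones((7,7)))
    n,l,st,_=cv2.connectedComponentsWithStats(g);k=l[int(c[1]),int(c[0])];print('area',st[k]);m=(l==k).astype(np.uint8)
    return cv2.morphologyEx(m,cv2.MORPH_OPEN,np.ones((5,5)))
def cost(p,ms,C):
    t=0
    for n,m in ms.items():
        h=cv2.convexHull((proj(s[n],w(p,C))*256).astype(np.float32)).astype(np.int32)
        K=4;q=cv2.fillPoly(np.zeros((384*K,512*K),np.uint8),[((h/256+.5)*K-.5).round().astype(np.int32)],1)
        t+=np.sum(np.abs(cv2.resize(q.astype(np.float32),(512,384),interpolation=cv2.INTER_AREA)-m))/m.sum()
    return t
for nm,ms,C,p0 in[('box',{n:redmask(s[n]['img']) for n in s},cub(.16,.257,0,.084),[*back(s['top'],(288,217),.084)[:2],-.78]),
  ('gauge',{n:darkmask(s[n]['img'],c) for n,c in(('top',(192,246)),('scene',(228,277)))},cub(.046,.111,0,.024),[*back(s['top'],(192,249),.024)[:2],-.07])]:
    for sel in (list(ms),['top'],['scene']):
        sub={n:ms[n] for n in sel};b=minimize(cost,p0,(sub,C),method='Nelder-Mead',options=dict(initial_simplex=np.array(p0)+np.r_[np.zeros((1,3)),np.diag([.015,.015,.15])]))
        print(nm,sel,b.x.round(4),round(b.fun,3),{n:m.sum() for n,m in sub.items()})
E
python3 fit.py
```

```text
area [183 233  18  34 509]
area [218 263  24  28 278]
box ['scene', 'top'] [ 0.5293 -0.0476 -0.8025] 0.041 {'scene': np.uint64(3574), 'top': np.uint64(4741)}
box ['top'] [ 0.5284 -0.0477 -0.8011] 0.013 {'top': np.uint64(4741)}
box ['scene'] [ 0.531  -0.0476 -0.7994] 0.018 {'scene': np.uint64(3574)}
gauge ['top', 'scene'] [0.438  0.2466 1.4255] 2.044 {'top': np.uint64(509), 'scene': np.uint64(196)}
gauge ['top'] [0.4346 0.2459 1.4564] 0.173 {'top': np.uint64(509)}
gauge ['scene'] [0.4833 0.2329 1.0262] 1.816 {'scene': np.uint64(196)}
```

```bash
python3 - <<'E'
from h import *
s=pickle.load(open('s0.pkl','rb'))
o=[]
def dr(im,s,P,f,c0):
    p=((proj(s,P)-c0+.5)*f).round().astype(int)
    for a,b in((0,1),(2,3),(4,5),(6,7),(0,2),(4,6),(1,3),(5,7),(0,4),(1,5),(2,6),(3,7)): cv2.line(im,p[a].tolist(),p[b].tolist(),(0,255,255),1)
B=(.529,-.0476,-.801);G=(.4346,.2459,1.456)
def crop(n,c0,sz,f):
    im=cv2.resize(s[n]['img'][c0[1]:c0[1]+sz[1],c0[0]:c0[0]+sz[0],::-1],None,fx=f,fy=f,interpolation=cv2.INTER_CUBIC).copy()
    im=cv2.convertScaleAbs(im,alpha=1.4)
    if 1:
        dr(im,s[n],w(G,cub(.046,.111,0,.024)),f,c0)
        for P in([0,0,.112],[-.091,-.0,.116],[0,.038,.112],[0,-.038,.112],[-.091,-.028,.116]):
            p=((proj(s[n],w(B,P))[0]-c0+.5)*f).round().astype(int);cv2.circle(im,p.tolist(),2,(255,255,0),-1)
    return im
a=np.vstack([np.hstack([crop('top',(180,220),(50,50),6),crop('top',(230,165),(83,50),6)]),np.hstack([crop('scene',(205,250),(50,50),6),crop('scene',(240,180),(83,50),6)])])
cv2.imwrite('pics/c1.png',a[:600,:800])
E
```

```text
(no output)
```

View pics/c1.png

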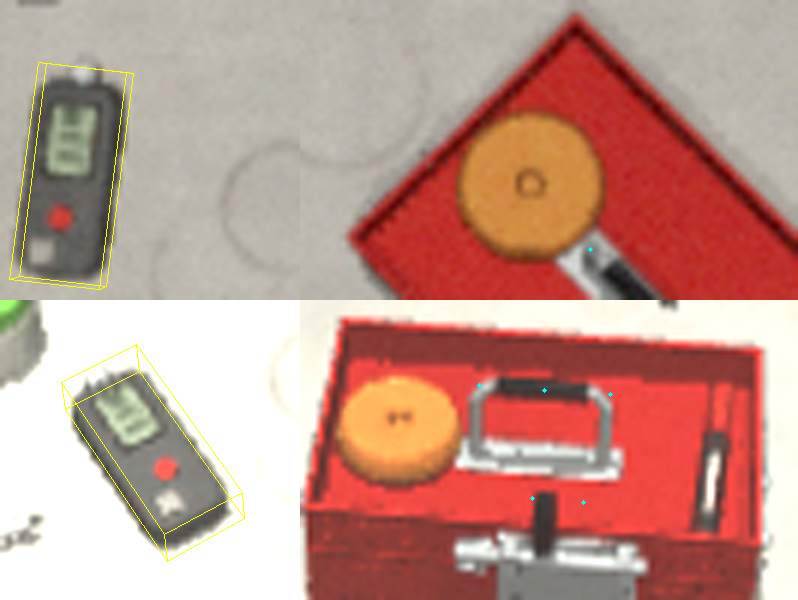

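Box fit is good: the drawn handle points land on the handle, and the sizes agree. The gauge outline is also good in both views. The tab top is at about (545,496) in the crop, so I locate it and plan the first moves.

```bash
cat > go.py <<'E'
# go.py box|world x y z theta : shift left to go in tool axes (mm), before and after the turn, and the turn (deg)
import sys
from h import *
from plant import r
B=(.529,-.0476,-.801)
st=r.get_state();Rm=R.from_quat(st['eef_rot']);X=Rm.as_matrix()
f,x,y,z,t=sys.argv[1],*map(float,sys.argv[2:6]);P=np.array([[x,y,z]])/1000
if f=='box':P=w(B,P)
a=np.radians(t);T=np.c_[[np.cos(a),np.sin(a),0],[np.sin(a),-np.cos(a),0],[0,0,-1]]
d=(P[0]-st['tool_pos'])*1000
tb=w((0,0,0),[[0,0,0]])
c,s_=np.cos(B[2]),np.sin(B[2]);u=st['tool_pos']-[B[0],B[1],0]
print('t',round(st['clock'],2),'tcp',st['tool_pos'].round(4),'inbox',(np.array([c*u[0]+s_*u[1],-s_*u[0]+c*u[1],u[2]])*1000).round(1),'F',st['contact_force'].round(1),'open',round(st['opening'],3),'ff',round(st['finger_force'],1))
print('q',st['q'].round(2))
print('target',P.round(4),'now',(X.T@d).round(1),'after turn',(T.T@d).round(1),'turn',np.degrees(R.from_matrix(X.T@T).as_rotvec()).round(2))
E
python3 - <<'E'
from h import *
s=pickle.load(open('s0.pkl','rb'));B=(.529,-.0476,-.801)
for n,uv in(('scene',(280.8,212.3)),):
    p=back(s[n],uv,.116)-[B[0],B[1],0];c,q=np.cos(B[2]),np.sin(B[2]);print(n,c*p[0]+q*p[1],-q*p[0]+c*p[1])
E
python3 go.py box -91 -7 200 134.1
```

```text
scene -0.08881901183295365 -0.008295894810350417
t 0.1 tcp [ 0.2556 -0.5697  0.238 ] inbox [ 184.6 -559.7  238. ] F [-0.4 -0.2 -0. ] open 1.0 ff 0.0
q [ 1.18  0.69 -0.19  1.57  0.16  0.9  -0.22]
target [[0.4606 0.0129 0.2   ]] now [ 425.6 -447.5   38.7] after turn [275.7 552.7  38. ] turn [-7.0000e-02 -9.0000e-02 -1.0993e+02]
```

```bash
python3 -m pendant '[[0,[35,-37,0],[0,0,0]],[0,[35,-37,0],[0,0,0]],[0,[35,-37,0],[0,0,0]],[0,[35,-37,0],[0,0,0]],[0,[35,-37,0],[0,0,0]],[0,[35,-37,0],[0,0,0]],[0,[35,-37,0],[0,0,0]],[0,[35,-37,0],[0,0,0]]]' 15
python3 -m pendant '[[0,[36,-38,0],[0,0,0]],[0,[36,-38,0],[0,0,0]],[0,[36,-38,0],[0,0,0]],[0,[36,-38,0],[0,0,0]],[0,[0,0,0],[0,0,-10]],[0,[0,0,0],[0,0,-10]],[0,[0,0,0],[0,0,-10]],[0,[0,0,0],[0,0,-10]]]'
python3 -m pendant '[[0,[0,0,0],[0,0,-10]],[0,[0,0,0],[0,0,-10]],[0,[0,0,0],[0,0,-10]],[0,[0,0,0],[0,0,-10]],[0,[0,0,0],[0,0,-10]],[0,[0,0,0],[0,0,-10]],[0,[0,0,0],[0,0,-10]],[0,[0,0,0],[0,0,0]]]'
python3 go.py box -91 -8 140 134.1
```

```text
clock: 1.1
tool_pos: [0.3905, -0.184, 0.2386]
eef_rot: [0.978, 0.209, 0.0, -0.0]
contact_force: [0.6, 0.3, -1.0]
opening: 0.501
finger_force: 0.0
clock: 2.1
tool_pos: [0.4591, 0.0121, 0.2385]
eef_rot: [0.846, 0.534, -0.0, -0.0]
contact_force: [1.1, 0.2, -0.2]
opening: 0.501
finger_force: 0.0
clock: 3.1
tool_pos: [0.4591, 0.0119, 0.2384]
eef_rot: [0.39, 0.921, 0.0, -0.0]
contact_force: [0.4, -0.4, -0.6]
opening: 0.498
finger_force: 0.0
t 3.1 tcp [0.4591 0.0119 0.2384] inbox [-91.4  -8.8 238.4] F [ 0.4 -0.4 -0.6] open 0.498 ff 0.0
q [ 0.33  0.55 -0.71  2.03  0.53  0.75  0.07]
target [[0.4599 0.0122 0.14  ]] now [-0.5  0.8 98.4] after turn [-0.4  0.8 98.4] turn [-0.02 -0.05 -0.05]
```

```bash
python3 -m pendant '[[0,[0,0,30],[0,0,0]],[0,[0,0,40],[0,0,0]],[0,[0,0,40],[0,0,0]],[0,[0,0,20],[0,0,0]],[0,[0,0,16],[0,0,0]],[0,[0,0,0],[0,0,0]],[1,[0,0,0],[0,0,0]],[1,[0,0,0],[0,0,0]]]' 15
python3 -m pendant '[[1,[0,0,0],[0,0,0]],[1,[0,0,0],[0,0,0]],[1,[0,0,0],[0,0,0]],[1,[0,0,0],[0,0,0]]]'
python3 go.py box -91 -38 92 134.1
```

```text
clock: 4.1
tool_pos: [0.4598, 0.0121, 0.0934]
eef_rot: [0.39, 0.921, 0.0, 0.001]
contact_force: [0.2, 0.1, -0.4]
opening: 0.295
finger_force: 0.0
clock: 4.6
tool_pos: [0.4596, 0.0121, 0.0931]
eef_rot: [0.389, 0.921, 0.0, 0.0]
contact_force: [0.6, -0.5, 5.8]
opening: 0.136
finger_force: 15.0
t 4.6 tcp [0.4596 0.0121 0.0931] inbox [-91.1  -8.3  93.1] F [ 0.6 -0.5  5.8] open 0.136 ff 15.0
q [ 0.12  0.78 -0.4   2.17  0.88  0.36 -0.24]
target [[ 0.4384 -0.0087  0.092 ]] now [ -0.1 -29.7   1.1] after turn [ -0.1 -29.7   1.1] turn [0.03 0.04 0.06]
```

```bash
python3 -m pendant '[[1,[0,-7,0],[0,0,0]],[1,[0,-7,0],[0,0,0]],[1,[0,-7,0],[0,0,0]],[1,[0,-6,0],[0,0,0]],[1,[0,-2,0],[0,0,0]],[1,[0,0,0],[0,0,0]],[1,[0,0,0],[0,0,0]]]'
python3 go.py box -91 -38 92 134.1
```

```text
clock: 5.48
tool_pos: [0.44, -0.007, 0.0931]
eef_rot: [0.389, 0.921, 0.001, 0.001]
contact_force: [3.9, 3.3, 5.2]
opening: 0.137
finger_force: 15.0
t 5.47 tcp [ 0.44   -0.007   0.0931] inbox [-91.1 -35.6  93.1] F [3.9 3.3 5.2] open 0.137 ff 15.0
q [ 0.13  0.76 -0.35  2.23  0.93  0.3  -0.26]
target [[ 0.4384 -0.0087  0.092 ]] now [-0.1 -2.4  1.1] after turn [-0.1 -2.4  1.1] turn [0.2  0.04 0.12]
```

```bash
python3 -m pendant '[[0,[0,2,0],[0,0,0]],[0,[0,0,0],[0,0,0]],[0,[0,0,0],[0,0,0]],[0,[0,0,-20],[0,0,0]],[0,[0,0,-40],[0,0,0]],[0,[0,0,-40],[0,0,0]],[0,[-45,18,0],[0,0,10]],[0,[0,0,0],[0,0,10]]]' 
python3 -m pendant '[[0,[0,0,0],[0,0,10]],[0,[0,0,0],[0,0,10]],[0,[0,0,0],[0,0,10]],[0,[0,0,0],[0,0,10]],[0,[0,0,0],[0,0,10]],[0,[0,0,0],[0,0,10]],[0,[0,0,0],[0,0,10]],[0,[0,0,0],[0,0,0]]]'
python3 go.py box 0 0 95 44.1
```

```text
clock: 6.48
tool_pos: [0.4868, -0.0285, 0.193]
eef_rot: [0.548, 0.837, 0.001, 0.001]
contact_force: [-1.3, 0.4, -0.2]
opening: 0.502
finger_force: 0.0
clock: 7.48
tool_pos: [0.4836, -0.0266, 0.1925]
eef_rot: [0.926, 0.377, -0.001, 0.0]
contact_force: [-0.6, -0.2, 0.7]
opening: 0.501
finger_force: 0.0
t 7.47 tcp [ 0.4836 -0.0266  0.1925] inbox [-46.7 -18.  192.5] F [-0.6 -0.2  0.7] open 0.501 ff 0.0
q [ 0.09  0.59 -0.2   2.03  0.22  0.55 -1.06]
target [[ 0.529  -0.0476  0.095 ]] now [18.  46.8 97.5] after turn [18.  46.7 97.5] turn [-0.02  0.09  0.17]
```

```bash
python3 -m pendant '[[0,[9,23.4,0],[0,0,0]],[0,[9,23.3,0],[0,0,0]],[0,[0,0,30],[0,0,0]],[0,[0,0,35],[0,0,0]],[0,[0,0,20],[0,0,0]],[0,[0,0,13],[0,0,0]],[0,[0,0,0],[0,0,0]],[1,[0,0,0],[0,0,0]]]' 40
python3 -m pendant '[[1,[0,0,0],[0,0,0]],[1,[0,0,0],[0,0,0]],[1,[0,0,0],[0,0,0]],[1,[0,0,0],[0,0,0]]]'
python3 go.py box 0 0 95 44.1; python3 - <<'E'
import numpy as np,cv2
from plant import cams
cv2.imwrite('pics/g1.png',cv2.resize(cams.snapshot('scene')['img'][150:260,210:350,::-1],None,fx=5,fy=5,interpolation=cv2.INTER_CUBIC))
a=.4495;q=np.linspace(0,2.2,17);X=94.4*(np.cos(a)-np.cos(a+q));Z=94.4*(np.sin(a+q)-np.sin(a))
print(np.c_[np.diff(X),-np.diff(Z)].round(1).tolist())
E
```

```text
clock: 8.48
tool_pos: [0.5302, -0.0474, 0.0954]
eef_rot: [0.927, 0.376, 0.001, 0.0]
contact_force: [-0.0, -0.1, 0.1]
opening: 0.413
finger_force: 0.0
clock: 8.98
tool_pos: [0.5308, -0.0482, 0.0952]
eef_rot: [0.927, 0.376, 0.001, 0.001]
contact_force: [1.9, -2.5, 1.4]
opening: 0.126
finger_force: 40.0
t 8.97 tcp [ 0.5308 -0.0482  0.0952] inbox [ 1.7  0.8 95.2] F [ 1.9 -2.5  1.4] open 0.126 ff 40.0
q [ 0.09  0.8  -0.15  1.96  0.27  0.4  -1.06]
target [[ 0.529  -0.0476  0.095 ]] now [-0.8 -1.7  0.1] after turn [-0.8 -1.7  0.2] turn [ 0.13 -0.06  0.02]
[[6.4, -11.3], [7.9, -10.3], [9.2, -9.1], [10.4, -7.7], [11.4, -6.2], [12.1, -4.6], [12.6, -2.9], [12.9, -1.2], [13.0, 0.6], [12.7, 2.4], [12.3, 4.1], [11.6, 5.8], [10.7, 7.3], [9.6, 8.7], [8.3, 9.9], [6.9, 11.0]]
```

View pics/g1.png

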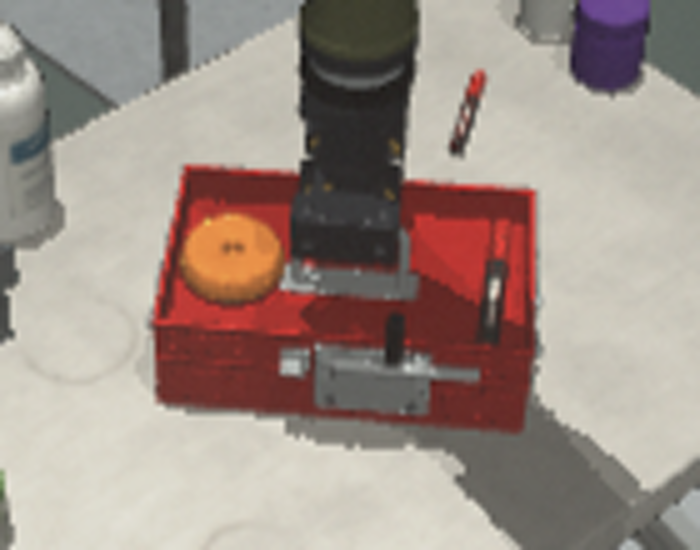

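Bolt rod is clear of the ear (ear at (295,362), tab now at (395,340)) and the grip on the handle holds. Swinging the tray.

```bash
python3 -m pendant '[[1,[0,6.4,-11.3],[0,0,0]],[1,[0,7.9,-10.3],[0,0,0]],[1,[0,9.2,-9.1],[0,0,0]],[1,[0,10.4,-7.7],[0,0,0]],[1,[0,11.4,-6.2],[0,0,0]],[1,[0,12.1,-4.6],[0,0,0]],[1,[0,12.6,-2.9],[0,0,0]],[1,[0,12.9,-1.2],[0,0,0]]]' 
python3 go.py box 85 1 148 44.1
```

```text
clock: 10.02
tool_pos: [0.5878, -0.1072, 0.1486]
eef_rot: [0.927, 0.376, -0.0, -0.0]
contact_force: [1.5, 1.6, -3.8]
opening: 0.133
finger_force: 40.1
t 10.03 tcp [ 0.5878 -0.1072  0.1486] inbox [ 83.7   0.7 148.6] F [ 1.5  1.6 -3.8] open 0.133 ff 40.1
q [ 0.23  0.77 -0.22  1.73  0.24  0.66 -0.92]
target [[ 0.5889 -0.1079  0.148 ]] now [0.3 1.3 0.6] after turn [0.3 1.3 0.6] turn [-0.01  0.    0.09]
```

```bash
python3 -m pendant '[[1,[0,13,0.6],[0,0,0]],[1,[0,12.7,2.4],[0,0,0]],[1,[0,12.3,4.1],[0,0,0]],[1,[0,11.6,5.8],[0,0,0]],[1,[0,10.7,7.3],[0,0,0]],[1,[0,9.6,8.7],[0,0,0]],[1,[0,8.3,9.9],[0,0,0]],[1,[0,6.9,11],[0,0,0]]]' 
python3 -m pendant '[[1,[0,1,1.5],[0,0,0]],[1,[0,0,0],[0,0,0]],[1,[0,0,0],[0,0,0]]]' 
python3 go.py box 170 1 99 44.1
```

```text
clock: 11.02
tool_pos: [0.6481, -0.1693, 0.0978]
eef_rot: [0.927, 0.376, 0.001, 0.001]
contact_force: [-7.4, 5.8, 43.6]
opening: 0.127
finger_force: 38.7
clock: 11.4
tool_pos: [0.6479, -0.169, 0.0972]
eef_rot: [0.927, 0.376, 0.0, 0.0]
contact_force: [0.9, -1.7, 6.2]
opening: 0.128
finger_force: 39.2
t 11.4 tcp [ 0.6479 -0.169   0.0972] inbox [170.    0.9  97.2] F [ 0.9 -1.7  6.2] open 0.128 ff 39.2
q [ 0.3   0.92 -0.22  1.52  0.26  0.72 -0.83]
target [[ 0.648 -0.169  0.099]] now [ 0.1  0.1 -1.8] after turn [ 0.1  0.  -1.8] turn [ 0.05 -0.01  0.06]
```

```bash
python3 -m pendant '[[0,[0,0,0],[0,0,0]],[0,[0,0,0],[0,0,0]],[0,[0,0,0],[0,0,0]],[0,[0,0,-40],[0,0,0]],[0,[0,0,-50],[0,0,0]],[0,[0,0,-50],[0,0,0]],[1,[0,0,0],[0,0,0]],[0.5,[0,0,0],[0,0,0]]]' 15
python3 go.py world 433 245 235 173.4
```

```text
clock: 12.4
tool_pos: [0.6466, -0.1685, 0.2359]
eef_rot: [0.927, 0.376, -0.001, -0.0]
contact_force: [0.2, -0.2, 0.0]
opening: 0.294
finger_force: 0.0
t 12.4 tcp [ 0.6466 -0.1685  0.2359] inbox [168.6   0.3 235.9] F [ 0.2 -0.2  0. ] open 0.294 ff 0.0
q [ 0.32  0.76 -0.25  1.42  0.21  0.99 -0.79]
target [[0.433 0.245 0.235]] now [ 135.  -445.4    1.4] after turn [259.7 386.2   0.9] turn [-1.2000e-01 -6.0000e-02 -1.2922e+02]
```

```bash
python3 -m pendant '[[-0.6,[13.5,-44.5,0],[0,0,0]],[-0.6,[13.5,-44.5,0],[0,0,0]],[-0.6,[13.5,-44.5,0],[0,0,0]],[-0.6,[13.5,-44.5,0],[0,0,0]],[-0.6,[13.5,-44.5,0],[0,0,0]],[-0.6,[13.5,-44.5,0],[0,0,0]],[-0.6,[13.5,-44.5,0],[0,0,0]],[-0.6,[13.5,-44.5,0],[0,0,0]]]'
python3 -m pendant '[[-0.6,[13.5,-44.5,0],[0,0,0]],[-0.6,[13.5,-44.5,0],[0,0,0]],[-0.6,[0,0,0],[0,0,-10]],[-0.6,[0,0,0],[0,0,-10]],[-0.6,[0,0,0],[0,0,-10]],[-0.6,[0,0,0],[0,0,-10]],[-0.6,[0,0,0],[0,0,-10]],[-0.6,[0,0,0],[0,0,-10]]]'
python3 -m pendant '[[-0.6,[0,0,0],[0,0,-10]],[-0.6,[0,0,0],[0,0,-10]],[-0.6,[0,0,0],[0,0,-10]],[-0.6,[0,0,0],[0,0,-10]],[-0.6,[0,0,0],[0,0,-10]],[-0.6,[0,0,0],[0,0,-10]],[-0.6,[0,0,0],[0,0,-9]],[-0.6,[0,0,0],[0,0,0]]]'
python3 go.py world 433 245 4 173.4
python3 - <<'E'
import cv2,pickle
from plant import cams
s={n:cams.snapshot(n) for n in('scene','top')};pickle.dump(s,open('s1.pkl','wb'))
import numpy as np
a=[cv2.resize(s['top']['img'][150:290,165:365,::-1],(571,400),interpolation=cv2.INTER_CUBIC)]
cv2.imwrite('pics/o1.png',cv2.convertScaleAbs(a[0],alpha=1.4))
E
```

```text
clock: 13.4
tool_pos: [0.4749, 0.1627, 0.2351]
eef_rot: [0.927, 0.376, -0.002, 0.0]
contact_force: [0.4, -0.1, 0.3]
opening: 0.801
finger_force: 0.0
clock: 14.4
tool_pos: [0.4331, 0.2438, 0.2351]
eef_rot: [0.612, 0.791, -0.002, -0.001]
contact_force: [0.1, 0.3, 1.5]
opening: 0.8
finger_force: 0.0
clock: 15.4
tool_pos: [0.4333, 0.2439, 0.2352]
eef_rot: [0.06, 0.998, -0.001, -0.002]
contact_force: [-0.2, -0.1, -0.1]
opening: 0.803
finger_force: 0.0
t 15.4 tcp [0.4333 0.2439 0.2352] inbox [-275.9  134.1  235.2] F [-0.2 -0.1 -0.1] open 0.803 ff 0.0
q [-0.07  0.65 -0.88  1.92  0.65  0.88  0.16]
target [[0.433 0.245 0.004]] now [ -0.3   1.4 231.2] after turn [  0.4   1.1 231.2] turn [-0.08 -0.19 -0.31]
```

View pics/o1.png

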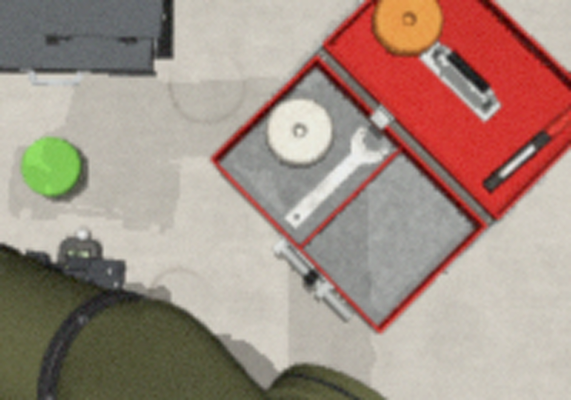

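Tray is fully open, with the pad and marker still in it. The empty bay is centred at about (390,240), and the gripper is over the gauge at (83,260). Descending on the gauge.

```bash
python3 -m pendant '[[-0.6,[0,1,40],[0,0,0]],[-0.6,[0,0,50],[0,0,0]],[-0.6,[0,0,50],[0,0,0]],[-0.6,[0,0,50],[0,0,0]],[-0.6,[0,0,25],[0,0,0]],[-0.6,[0,0,11],[0,0,0]],[-0.6,[0,0,4],[0,0,0]],[-0.6,[0,0,0],[0,0,0]]]' 15
python3 -m pendant '[[1,[0,0,0],[0,0,0]],[1,[0,0,0],[0,0,0]],[1,[0,0,0],[0,0,0]],[1,[0,0,0],[0,0,0]],[1,[0,0,0],[0,0,0]]]'
python3 go.py box 0 -65.5 160 134.1
```

```text
clock: 16.5
tool_pos: [0.4347, 0.2459, 0.0073]
eef_rot: [0.06, 0.998, 0.0, 0.0]
contact_force: [-0.2, 0.1, -0.3]
opening: 0.802
finger_force: 0.0
clock: 17.12
tool_pos: [0.4346, 0.2459, 0.0071]
eef_rot: [0.06, 0.998, 0.0, 0.0]
contact_force: [-0.2, -0.0, 5.1]
opening: 0.513
finger_force: 15.0
t 17.12 tcp [0.4346 0.2459 0.0071] inbox [-276.4  136.5    7.1] F [-0.2 -0.   5.1] open 0.513 ff 15.0
q [-0.33  0.98 -0.46  2.07  1.22  0.41 -0.34]
target [[ 0.482  -0.0932  0.16  ]] now [ -87.5 -330.9 -153. ] after turn [-276.4 -202.  -152.9] turn [5.000e-02 3.000e-02 3.907e+01]
```

```bash
python3 -m pendant '[[1,[0,0,-30],[0,0,0]],[1,[0,0,-50],[0,0,0]],[1,[0,0,-50],[0,0,0]],[1,[0,0,-23],[0,0,0]],[1,[-12.5,-47.3,0],[0,0,0]],[1,[-12.5,-47.3,0],[0,0,0]],[1,[-12.5,-47.3,0],[0,0,0]],[1,[-12.5,-47.3,0],[0,0,0]]]'
python3 -m pendant '[[1,[-12.5,-47.3,0],[0,0,0]],[1,[-12.5,-47.3,0],[0,0,0]],[1,[-12.5,-47.1,0],[0,0,0]],[1,[0,0,0],[0,0,10]],[1,[0,0,0],[0,0,10]],[1,[0,0,0],[0,0,10]],[1,[0,0,0],[0,0,9]],[1,[0,0,0],[0,0,0]]]'
python3 go.py box 0 -65.5 13.5 134.1
```

```text
clock: 18.12
tool_pos: [0.4612, 0.05, 0.1595]
eef_rot: [0.059, 0.998, -0.0, -0.0]
contact_force: [0.6, -0.4, -1.0]
opening: 0.516
finger_force: 15.0
clock: 19.12
tool_pos: [0.4814, -0.0934, 0.1595]
eef_rot: [0.389, 0.921, -0.0, -0.0]
contact_force: [-0.7, 0.5, -1.5]
opening: 0.516
finger_force: 15.0
t 19.12 tcp [ 0.4814 -0.0934  0.1595] inbox [ -0.2 -66.  159.5] F [-0.7  0.5 -1.5] open 0.516 ff 15.0
q [ 0.47  0.71 -0.61  2.03  0.7   0.62  0.16]
target [[ 0.482  -0.0932  0.0135]] now [ -0.2   0.7 146. ] after turn [ -0.2   0.5 146. ] turn [-0.06 -0.    0.17]
```

```bash
python3 -m pendant '[[1,[0,0.5,40],[0,0,0]],[1,[0,0,45],[0,0,0]],[1,[0,0,30],[0,0,0]],[1,[0,0,17],[0,0,0]],[1,[0,0,9],[0,0,0]],[1,[0,0,5],[0,0,0]],[1,[0,0,0],[0,0,0]],[1,[0,0,0],[0,0,0]]]'
python3 -m pendant '[[-0.4,[0,0,0],[0,0,0]],[-0.4,[0,0,0],[0,0,0]],[-0.4,[0,0,0],[0,0,0]],[-0.4,[0,0,-20],[0,0,0]],[-0.4,[0,0,-40],[0,0,0]],[-0.4,[0,0,-60],[0,0,0]],[-0.4,[0,0,-60],[0,0,0]],[0,[0,0,-20],[0,0,0]]]'
python3 go.py box 170 1 210 44.1
```

```text
clock: 20.12
tool_pos: [0.4826, -0.0931, 0.0142]
eef_rot: [0.389, 0.921, 0.0, 0.001]
contact_force: [-0.4, -0.0, -0.9]
opening: 0.515
finger_force: 15.0
clock: 21.12
tool_pos: [0.4835, -0.0929, 0.2171]
eef_rot: [0.39, 0.921, 0.001, 0.003]
contact_force: [0.4, -0.2, -0.6]
opening: 0.608
finger_force: 0.0
t 21.12 tcp [ 0.4835 -0.0929  0.2171] inbox [  0.8 -64.2 217.1] F [ 0.4 -0.2 -0.6] open 0.608 ff 0.0
q [ 0.54  0.63 -0.72  1.97  0.6   0.76  0.24]
target [[ 0.648 -0.169  0.21 ]] now [-169.2   65.     8. ] after turn [ 65.2 169.2   7.1] turn [3.400e-01 2.000e-02 9.005e+01]
```

Move to above the tray handle (move, then turn 90°), and check the placement.

```bash
python3 -m pendant '[[0,[-42,16,0],[0,0,0]],[0,[-42,16,0],[0,0,0]],[0,[-42,16,0],[0,0,0]],[0,[-43,17,0],[0,0,0]],[0,[0,0,0],[0,0,10]],[0,[0,0,0],[0,0,10]],[0,[0,0,0],[0,0,10]],[0,[0,0,0],[0,0,10]]]'
python3 -m pendant '[[0,[0,0,0],[0,0,10]],[0,[0,0,0],[0,0,10]],[0,[0,0,0],[0,0,10]],[0,[0,0,0],[0,0,10]],[0,[0,0,0],[0,0,10]],[0,[0,0,0],[0,0,0]]]'
python3 go.py box 170 1 97 44.1
python3 - <<'E'
import cv2
from plant import cams
im=cams.snapshot('scene')['img'][140:270,200:360,::-1];im2=cams.snapshot('top')['img'][150:290,220:370,::-1]
import numpy as np
f=lambda i:cv2.resize(i,(390,360),interpolation=cv2.INTER_CUBIC)
cv2.imwrite('pics/p1.png',cv2.convertScaleAbs(np.hstack([f(im),f(im2)]),alpha=1.3))
E
```

```text
clock: 22.12
tool_pos: [0.6461, -0.1689, 0.2134]
eef_rot: [0.683, 0.73, -0.0, -0.0]
contact_force: [-0.2, -0.2, 0.8]
opening: 0.502
finger_force: 0.0
clock: 22.88
tool_pos: [0.6462, -0.1688, 0.2136]
eef_rot: [0.926, 0.377, -0.0, 0.0]
contact_force: [-0.0, 0.3, 0.8]
opening: 0.499
finger_force: 0.0
t 22.88 tcp [ 0.6462 -0.1688  0.2136] inbox [ 1.686e+02 -1.000e-01  2.136e+02] F [-0.   0.3  0.8] open 0.499 ff 0.0
q [ 0.33  0.78 -0.29  1.45  0.25  0.95 -0.82]
target [[ 0.648 -0.169  0.097]] now [  1.2   1.4 116.6] after turn [  1.1   1.4 116.6] turn [-0.01  0.05  0.19]
```

View pics/p1.png

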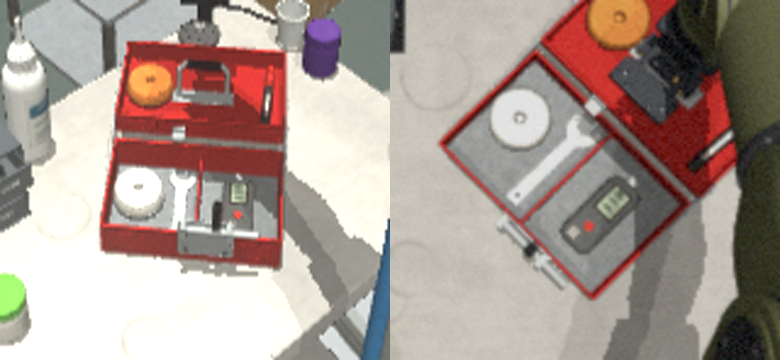

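The gauge lies flat, display up, mid-compartment (right image (600,215)), and nothing else has moved. Gripping the handle and swinging back.

```bash
python3 -m pendant '[[0,[1,1.4,30],[0,0,0]],[0,[0,0,40],[0,0,0]],[0,[0,0,25],[0,0,0]],[0,[0,0,15],[0,0,0]],[0,[0,0,6],[0,0,0]],[0,[0,0,0],[0,0,0]],[1,[0,0,0],[0,0,0]],[1,[0,0,0],[0,0,0]]]' 40
python3 -m pendant '[[1,[0,0,0],[0,0,0]],[1,[0,0,0],[0,0,0]],[1,[0,0,0],[0,0,0]]]'
python3 go.py box 170 1 97 44.1
```

```text
clock: 23.98
tool_pos: [0.6488, -0.1693, 0.0986]
eef_rot: [0.927, 0.376, 0.001, 0.0]
contact_force: [-0.9, 0.5, 0.6]
opening: 0.297
finger_force: 0.0
clock: 24.35
tool_pos: [0.6481, -0.1689, 0.098]
eef_rot: [0.927, 0.376, -0.0, -0.0]
contact_force: [-1.7, 1.0, 3.9]
opening: 0.129
finger_force: 39.4
t 24.35 tcp [ 0.6481 -0.1689  0.098 ] inbox [170.    1.1  98. ] F [-1.7  1.   3.9] open 0.129 ff 39.4
q [ 0.32  0.93 -0.25  1.52  0.3   0.73 -0.86]
target [[ 0.648 -0.169  0.097]] now [-0.1  0.   1. ] after turn [-0.1  0.   1. ] turn [-0.02  0.    0.08]
```

```bash
python3 -m pendant '[[1,[0,-6.9,-11],[0,0,0]],[1,[0,-8.3,-9.9],[0,0,0]],[1,[0,-9.6,-8.7],[0,0,0]],[1,[0,-10.7,-7.3],[0,0,0]],[1,[0,-11.6,-5.8],[0,0,0]],[1,[0,-12.3,-4.1],[0,0,0]],[1,[0,-12.7,-2.4],[0,0,0]],[1,[0,-13,-0.6],[0,0,0]]]'
python3 go.py box 85.3 1 147 44.1
```

```text
clock: 25.35
tool_pos: [0.5886, -0.1076, 0.1479]
eef_rot: [0.927, 0.376, 0.0, 0.0]
contact_force: [1.4, 0.8, -4.8]
opening: 0.128
finger_force: 39.8
t 25.35 tcp [ 0.5886 -0.1076  0.1479] inbox [ 84.5   1.1 147.9] F [ 1.4  0.8 -4.8] open 0.128 ff 39.8
q [ 0.25  0.78 -0.25  1.73  0.28  0.67 -0.96]
target [[ 0.5891 -0.1082  0.147 ]] now [-0.1  0.8  0.9] after turn [-0.1  0.8  0.9] turn [ 0.03 -0.02  0.07]
```

```bash
python3 -m pendant '[[1,[0,-12.9,1.2],[0,0,0]],[1,[0,-12.6,2.9],[0,0,0]],[1,[0,-12.1,4.6],[0,0,0]],[1,[0,-11.4,6.2],[0,0,0]],[1,[0,-10.4,7.7],[0,0,0]],[1,[0,-9.2,9.1],[0,0,0]],[1,[0,-7.9,10.3],[0,0,0]],[1,[0,-6.4,11.3],[0,0,0]]]'
python3 -m pendant '[[1,[0,0,1],[0,0,0]],[1,[0,0,0],[0,0,0]],[1,[0,0,0],[0,0,0]]]'
python3 go.py box 1.7 1 95 44.1
```

```text
clock: 26.35
tool_pos: [0.531, -0.0479, 0.0934]
eef_rot: [0.926, 0.376, 0.0, -0.0]
contact_force: [-0.6, -5.2, 47.2]
opening: 0.127
finger_force: 36.4
clock: 26.72
tool_pos: [0.5311, -0.0481, 0.0934]
eef_rot: [0.926, 0.376, 0.0, -0.0]
contact_force: [-3.3, 5.1, 7.9]
opening: 0.127
finger_force: 38.5
t 26.73 tcp [ 0.5311 -0.0481  0.0934] inbox [ 1.8  1.2 93.4] F [-3.3  5.1  7.9] open 0.127 ff 38.5
q [ 0.11  0.8  -0.18  1.96  0.32  0.41 -1.11]
target [[ 0.5309 -0.0481  0.095 ]] now [-0.2 -0.1 -1.6] after turn [-0.2 -0.1 -1.6] turn [ 0.01 -0.03  0.11]
```

Back at the closed place. Releasing and going to the tab.

```bash
python3 -m pendant '[[0,[0,0,0],[0,0,0]],[0,[0,0,0],[0,0,0]],[0,[0,0,0],[0,0,0]],[0,[0,0,-30],[0,0,0]],[0,[0,0,-40],[0,0,0]],[0,[0,0,-40],[0,0,0]],[0,[-18,-46,0],[0,0,0]],[0,[-19,-46,0],[0,0,0]]]'
python3 -m pendant '[[0,[0,0,0],[0,0,-10]],[0,[0,0,0],[0,0,-10]],[0,[0,0,0],[0,0,-10]],[0,[0,0,0],[0,0,-10]],[0,[0,0,0],[0,0,-10]],[0,[0,0,0],[0,0,-10]],[0,[0,0,0],[0,0,-10]],[0,[0,0,0],[0,0,-10]]]'
python3 -m pendant '[[0,[0,0,0],[0,0,-10]],[0,[0,0,0],[0,0,0]]]'
python3 go.py box -91 -35.6 93 134.1
```

```text
clock: 27.72
tool_pos: [0.4402, -0.0085, 0.2036]
eef_rot: [0.927, 0.375, 0.001, 0.0]
contact_force: [-0.1, 0.2, -0.5]
opening: 0.499
finger_force: 0.0
clock: 28.72
tool_pos: [0.4407, -0.0091, 0.2031]
eef_rot: [0.466, 0.885, -0.0, 0.0]
contact_force: [0.1, 0.3, -0.1]
opening: 0.502
finger_force: 0.0
clock: 28.98
tool_pos: [0.4406, -0.009, 0.203]
eef_rot: [0.391, 0.921, 0.0, -0.0]
contact_force: [-0.9, -0.9, -0.5]
opening: 0.504
finger_force: 0.0
t 28.98 tcp [ 0.4406 -0.009   0.203 ] inbox [-89.3 -36.6 203. ] F [-0.9 -0.9 -0.5] open 0.504 ff 0.0
q [ 0.38  0.6  -0.72  2.12  0.65  0.65 -0.03]
target [[ 0.4401 -0.007   0.093 ]] now [  1.7   1.  110. ] after turn [  1.7   1.  110. ] turn [-0.   -0.02 -0.09]
```

```bash
python3 -m pendant '[[0,[1.7,1,30],[0,0,0]],[0,[0,0,40],[0,0,0]],[0,[0,0,25],[0,0,0]],[0,[0,0,15],[0,0,0]],[0,[0,0,0],[0,0,0]],[1,[0,0,0],[0,0,0]],[1,[0,0,0],[0,0,0]],[1,[0,0,0],[0,0,0]]]' 15
python3 -m pendant '[[1,[0,0,0],[0,0,0]],[1,[0,0,0],[0,0,0]],[1,[0,7,0],[0,0,0]],[1,[0,7,0],[0,0,0]],[1,[0,7,0],[0,0,0]],[1,[0,6,0],[0,0,0]],[1,[0,2,0],[0,0,0]],[1,[0,0,0],[0,0,0]]]'
python3 go.py box -91 -7.5 93 134.1
```

```text
clock: 29.98
tool_pos: [0.4404, -0.0067, 0.0937]
eef_rot: [0.39, 0.921, 0.0, 0.0]
contact_force: [-0.2, 0.5, 0.0]
opening: 0.183
finger_force: 0.0
clock: 30.98
tool_pos: [0.4603, 0.0126, 0.0936]
eef_rot: [0.39, 0.921, -0.001, 0.0]
contact_force: [-2.0, -2.5, 8.0]
opening: 0.13
finger_force: 15.0
t 30.98 tcp [0.4603 0.0126 0.0936] inbox [-91.   -7.4  93.6] F [-2.  -2.5  8. ] open 0.13 ff 15.0
q [ 0.16  0.79 -0.47  2.16  0.94  0.41 -0.31]
target [[0.4603 0.0125 0.093 ]] now [-0.  -0.1  0.6] after turn [-0.  -0.1  0.6] turn [-0.12  0.06  0.03]
```

Bolt is back across (tab at −7.4; it started at −8.3). I release, rise and move clear toward the robot's right, then check.

```bash
python3 -m pendant '[[0,[0,0,0],[0,0,0]],[0,[0,0,0],[0,0,0]],[0,[0,0,0],[0,0,0]],[0,[0,0,-30],[0,0,0]],[0,[0,0,-50],[0,0,0]],[0,[0,0,-50],[0,0,0]],[0,[0,-45,0],[0,0,0]],[0,[0,-45,0],[0,0,0]]]'
python3 -m pendant '[[0,[0,-45,0],[0,0,0]],[0,[0,-45,0],[0,0,0]],[0,[0,0,0],[0,0,0]],[0,[0,0,0],[0,0,0]]]'
python3 - <<'E'
import cv2,numpy as np
from plant import cams
a=cams.snapshot('scene')['img'][150:270,205:355,::-1];b=cams.snapshot('top')['img'][100:310,90:420,::-1]
f=lambda i:cv2.resize(i,(400,320),interpolation=cv2.INTER_CUBIC)
cv2.imwrite('pics/e1.png',cv2.convertScaleAbs(np.hstack([f(a),f(b)]),alpha=1.3))
E
```

```text
clock: 31.98
tool_pos: [0.396, -0.0497, 0.2237]
eef_rot: [0.389, 0.921, 0.0, 0.001]
contact_force: [-0.3, -1.4, 0.3]
opening: 0.502
finger_force: 0.0
clock: 32.48
tool_pos: [0.3327, -0.1115, 0.2234]
eef_rot: [0.389, 0.921, 0.0, 0.001]
contact_force: [-0.0, -0.1, -0.1]
opening: 0.506
finger_force: 0.0
```

View pics/e1.png

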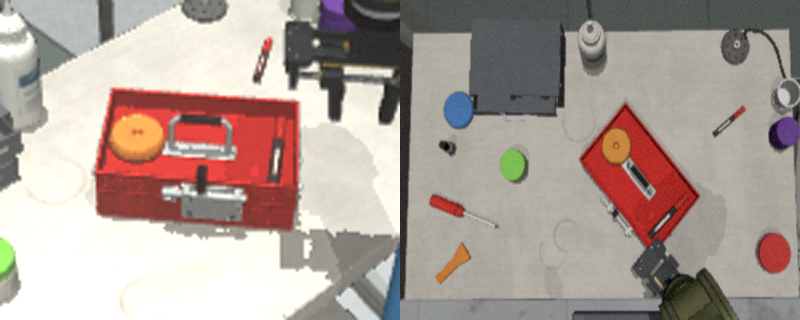

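The tray is down with the pad and marker in it, the bolt is across through the ear (left image (170,193)), the gripper is clear of everything, and the bystanders have not moved.

```bash
python3 -c "
from plant import r
print(r.finish_job())"
```

```text
the job is handed in; nothing more can be done
None
```

The gauge is flat, display up, in the empty compartment; the tray is closed with the orange pad and marker still in it; the bolt is fully across; the job was handed in at about 33 s of the 72 s allowed, and no verdict was returned.

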